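# Peel the empty parts tray and show it over the light panel

## Robot

A 6-joint arm with a two-finger parallel gripper is mounted at the origin on the work surface. World frame = base frame: x ahead of the robot, y to its left, z up, the work surface at z = 0. Lengths are in m, angles in rad, forces in N, time in s.
With the tool pointing down it reaches from about 0.425 to 0.95 m from the base axis. Payload 3.5 kg.
Tool frame: the origin (TCP) lies at the very end of the fingers, on their centre line; the grasp point (between the pads) lies 19 mm behind it; z points along the fingers, y is the direction in which the jaws open and shut (so a half turn about z gives the same grasp; the last joint's range is limited). The gripper opens to 85 mm and grips with 20 to 120 N. Pads are 22 mm wide; open, the fingers measure 114 mm over their backs; the gripper's body (76 mm by 85 mm) begins 54 mm behind the grasp point. The pads swing forward as they close: fully open they stand 13 mm farther back than shut.
Start: joints at [-1.38, 0.286, 1.577, -0, 1.279, -0.15], TCP at [0.226, -0.636, 0.231] pointing down, gripper open.
Joint ranges: [-2.77, 2.77], [-0.9, 2.22], [0.21, 2.48], [-1.53, 4.67], [0.24, 2.81], [-2.84, 2.84]. Speed limits (rad/s): [2.79, 2.79, 3.14, 3.14, 3.14, 3.14].

## Interface

Orientations are given as a unit quaternion [x, y, z, w].
In Python, from plant import ctrl, imaging gives the robot as it stands.
- The arm moves only by the shell command python3 -m creep 'ROWS' [OPENING] [FORCE]. ROWS is JSON, one flat list of numbers, 4 for each row, row after row: the shift along the tool's x, y, z in units of 25 mm (1.0 is 25 mm), then the turn about the tool's z in units of 5 degrees (1.0 is 5 degrees). A call has 1 to 20 rows; each row is the pose to reach, as a shift and turn from the pose commanded when the call began, along the tool's axes at that moment; what a row does not reach only later rows make up. A row lasts 1/12 s, in which the tool goes at most 41.7 mm and 7.16 degrees, less where a joint would pass 70% of its speed; a pose out of reach is approached as far as the arm can. A call with a gripper value outside its range is refused whole. OPENING is the closure in counts, from 0 (fully open) to 255 (shut), set as the call begins (- or left out, the last holds). The fingers move at their own pace and stop on an object; FORCE is the grip in N (left out, the last holds). Time passes only in rows, so rows that repeat a pose let the fingers close. It gives the time, the measured TCP pose, the force and the opening at its end, in the units of the state.
- ctrl.get_state(): the state, without advancing time (a new reading comes with each control period).
- imaging.read_camera(name): name is "side" or "top"; returns the picture (420x560x3 uint8, red, green, blue); there is no depth.
- imaging.camera_info(name): a dict with "intrinsics" (3x3 intrinsics, pixels), "distortion" ([k1, k2, p1, p2, k3] as OpenCV has them; the pictures are not rectified), "origin" and "attitude" of the camera in the world. Camera axes: x right, y down, z forward; pixel columns grow to the right and rows downward; lengths in m; the calibration is good to about 2 mm. A picture is of the moment at which its call begins. camera_info takes no time and is no camera call.
- ctrl.sign_off(): hands the job in, once; it reports no verdict.
Trained networks look in the newest picture that a camera, given by its name, has taken for a name from the list of things; names that differ only in an ending like _2 or _b are one class to them, and where a whole thing is asked for, a point or a joint stands for the part that bears it (a point fixed in the world has none). Each returns a list of dicts, best first, with "p" (0 to 1); they miss things now and then, are a little off and sometimes report something else, mostly with a low value. They report only what shows in the picture. A call takes as long as a camera call. They do not tell look-alikes from the thing itself.
- imaging.silhouettes(camera, name): "mask" (420x560 bool, what is visible of it) and "uv" ([column, row] in pixels, amid what is visible of it).
The state is a dict: "time": time; "qpos": joint angles; "dq": joint speeds; "joint_efforts": joint torques, N m; "eef_pos": TCP position; "tcp_rot": TCP orientation; "contact_force": force on the tool from outside, world axes, zero at the start; "wrist_torque": the same for the moment, N m; "opening": opening from 0.0 (shut) to 1.0 (fully open).
Only numpy, scipy, OpenCV 4.12 (cv2) and the standard library are available. Lean on these libraries where they do the work, as an engineer would, in place of code of your own. Each camera call takes 0.05 s, during which the arm holds its last target.

## Task

Of the two stacks of clinging grey trays, find the one whose top tray is empty (the other has a steel bushing in it) and peel that top tray off by its upright tab: tip up the tab corner first while the opposite corner still rests in the stack, then lift the tray clear without bringing the one below along. Hold the tray level over the middle of the white light panel, some 15 cm above it (never less than 10), so that it can be checked for cracks. Finish while still holding it there, and leave everything else where it is.

Things in the scene. Friction and masses are not known exactly. Their poses are not given: they have to be found in the camera images.
- tray1_mid (a point): Centre of the TOP tray of the left (+y) stack of three nested grey plastic trays; 18 mm above the underside of its feet. Square, rim 122 mm a side, rim top 36 mm and inner floor 14 mm above the feet's underside, feet 11 mm high under the corners; 0.08 to 0.17 kg. z is the tray's up; -x runs along a diagonal to the corner with its tab
- tray1_tab (a point): Centre of the upright tab of tray 1, the place to grip: a plate 10 mm thick (along y), 26 mm long (along x, the diagonal), 32 mm high, standing on the rim's corner, so its foot at rim-top height is 16 mm below this point. 102 mm from the tray's centre along -x, 34 mm above point tray1_mid. Axes as tray1_mid
- tray1_far (a point): Underside of tray 1's foot opposite the tab, outermost point, 58 mm from the centre along +x: the foot to tip about. Trays cling: sprung nubs on the floor of the tray below grip the four feet, some 2 to 5 N of drag each until that foot has risen about 9 mm. Tipping by 0.1 to 0.2 rad (tab up 17 to 35 mm) loosens the tray; then lift it clear
- seat1_far (a point): Fixed point where point tray1_far lies while tray 1 is nested
- tray1: The top tray of the left (+y) stack (loose); origin centrally at the underside of its feet, axes as point tray1_mid
- under1: The second tray of the left (+y) stack, like the top one but turned half round (tab at the opposite corner, 14 mm lower). Must stay. Loose, but clings to the fixed bottom tray twice as hard, whose tab is at a side corner, 28 mm below the top one's. Origin centrally under its feet, 14 mm below that of tray1
- tray2_mid (a point): Centre of the TOP tray of the right (-y) stack of three nested grey plastic trays; 18 mm above the underside of its feet. Square, rim 122 mm a side, rim top 36 mm and inner floor 14 mm above the feet's underside, feet 11 mm high under the corners; 0.08 to 0.17 kg. z is the tray's up; -x runs along a diagonal to the corner with its tab
- tray2_tab (a point): Centre of the upright tab of tray 2, the place to grip: a plate 10 mm thick (along y), 26 mm long (along x, the diagonal), 32 mm high, standing on the rim's corner, so its foot at rim-top height is 16 mm below this point. 102 mm from the tray's centre along -x, 34 mm above point tray2_mid. Axes as tray2_mid
- tray2_far (a point): Underside of tray 2's foot opposite the tab, outermost point, 58 mm from the centre along +x: the foot to tip about. Trays cling: sprung nubs on the floor of the tray below grip the four feet, some 2 to 5 N of drag each until that foot has risen about 9 mm. Tipping by 0.1 to 0.2 rad (tab up 17 to 35 mm) loosens the tray; then lift it clear
- seat2_far (a point): Fixed point where point tray2_far lies while tray 2 is nested
- tray2: The top tray of the right (-y) stack (loose); origin centrally at the underside of its feet, axes as point tray2_mid
- under2: The second tray of the right (-y) stack, like the top one but turned half round (tab at the opposite corner, 14 mm lower). Must stay. Loose, but clings to the fixed bottom tray twice as hard, whose tab is at a side corner, 28 mm below the top one's. Origin centrally under its feet, 14 mm below that of tray2
- bushing_mid (a point): Centre of the steel bushing, a ring 38 mm outside, 18 mm bore, 26 mm high, upright in the middle of one of the two top trays. The tray with the bushing is in use; the other is the empty one
- bushing: The same bushing; origin at its underside
- panel_mid (a point): Centre of the top face of the light panel, a fixed flat box 200 mm (x) by 160 mm (y), 24 mm high, with a white window in an aluminium frame, between the stacks. Axes: z up
- panel: The light panel; origin centrally at its underside
- vblock: Bystander, leave alone: steel V-block, 50 x 45 x 38 mm; origin at its underside
- hammer: Bystander, leave alone: hammer, lying; origin at its underside
- jar: Bystander, leave alone: amber glass jar, 60 mm across, 85 mm high; origin at its underside
- block: Bystander, leave alone: aluminium work block, 60 x 35 x 30 mm; origin at its underside
- gauge: Bystander, leave alone: stepped steel gauge block, 34 x 30 x 40 mm; origin at its underside
There are look-alikes about, which are no part of the job. What is shaped like the under2 but green is not meant.

How it is judged:
By the outcome, as a careful person would: the job done as asked, in the order asked, and still so for the second after the job is handed in, while the arm keeps its last pose, push and grip.
It also fails if it takes over 40 s, if anything falls off the work surface, if the arm or the gripper's body presses on something with over 40 N, if the wrist force passes 120 N, or if a joint passes its speed limit or range.

## Working session

There is one attempt and no reset: what is moved stays moved. The work goes in short steps, Python scripts to look and compute and a shell command to move; the robot and the scene stay as the last step left them, time stands still between calls to the robot, and variables do not carry over. Pictures are saved under pics/ and viewed, and the job is handed in when it is done.

```bash
ls; mkdir -p pics; python3 - <<'E'
from plant import ctrl, imaging
import cv2
for n in ("side","top"):
    im=imaging.read_camera(n); cv2.imwrite(f"pics/{n}0.png",im[:,:,::-1])
    print(imaging.camera_info(n))
print(ctrl.get_state())
E
```

```text
pics
{'intrinsics': array([[452.22231415,   0.        , 281.12982193],
       [  0.        , 452.22231415, 206.55646614],
       [  0.        ,   0.        ,   1.        ]]), 'distortion': array([0.03901329, 0.        , 0.        , 0.        , 0.        ]), 'origin': array([0.00764142, 0.62167488, 1.02172232]), 'attitude': array([-0.28182794,  0.89116571, -0.33859464,  0.10839909])}
{'intrinsics': array([[387.12387804,   0.        , 273.10432709],
       [  0.        , 387.12387804, 210.80477229],
       [  0.        ,   0.        ,   1.        ]]), 'distortion': array([-0.07771142,  0.        ,  0.        ,  0.        ,  0.        ]), 'origin': array([ 0.37855888, -0.02182005,  1.18156424]), 'attitude': array([-0.69960559,  0.71238954, -0.04522648,  0.03174483])}
{'time': 0.1, 'qpos': array([-1.38001666e+00,  2.87122300e-01,  1.57804276e+00, -3.16411907e-05,
        1.27860085e+00, -1.49977062e-01]), 'dq': array([-1.25072418e-03, -7.81280048e-04, -2.61089769e-03, -1.74018058e-03,
        1.72623092e-05, -3.30961076e-04]), 'joint_efforts': array([ 6.45162945e-04, -4.07295942e+01, -2.93699777e+01, -1.23421628e-04,
        3.44019172e-03,  1.16293040e-05]), 'eef_pos': array([ 0.22550548, -0.6355805 ,  0.23004876]), 'tcp_rot': array([ 9.85519326e-01,  1.69559656e-01, -3.73089504e-05, -1.08609059e-03]), 'contact_force': array([ 0.25746239,  0.54279411, -0.06257063]), 'wrist_torque': array([-0.00095567, -0.01298762, -0.02549223]), 'opening': 0.998764634067732}
```

View pics/side0.png

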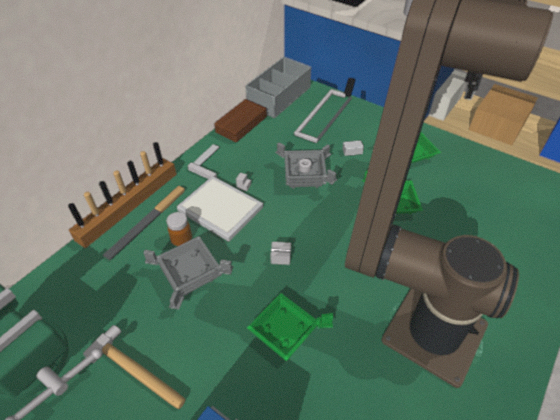

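View pics/top0.png

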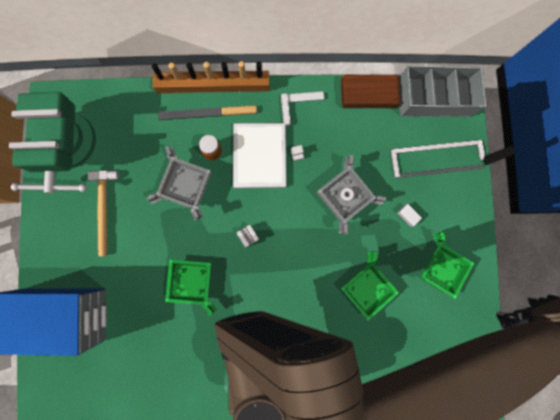

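The left stack, at (183,182) in top and (190,265) in side, looks empty. The right stack, at (347,194) in top, holds the bushing. The green trays at (188,282), (369,290) and (447,270) are look-alikes. On the left stack, tabs at (167,155), (153,200) and (195,212) could each be the top one. I'll take a close crop to check.

```bash
cat > h.py <<'E'
import numpy as np, cv2
from plant import ctrl, imaging
from scipy.spatial.transform import Rotation as R
def cam(n):
    i=imaging.camera_info(n); return np.array(i['intrinsics']),np.array(i['distortion']),np.array(i['origin']),R.from_quat(i['attitude']).as_matrix()
def ray(n,uv):
    K,d,o,A=cam(n); p=cv2.undistortPoints(np.array([[uv]],float),K,d)[0,0]
    v=A@np.array([p[0],p[1],1]); return o,v/np.linalg.norm(v)
def atz(n,uv,z):
    o,v=ray(n,uv); return o+v*(z-o[2])/v[2]
def proj(n,P):
    K,d,o,A=cam(n); P=np.atleast_2d(P); 
    return cv2.projectPoints((P-o)@A,np.zeros(3),np.zeros(3),K,d)[0][:,0]
def tri(uva,uvb):
    M=np.zeros((3,3));b=np.zeros(3)
    for n,u in(("side",uva),("top",uvb)):
        o,v=ray(n,u);Q=np.eye(3)-np.outer(v,v);M+=Q;b+=Q@o
    P=np.linalg.solve(M,b)
    return P,[np.linalg.norm((np.eye(3)-np.outer(v,v))@(P-o)) for o,v in (ray("side",uva),ray("top",uvb))]
E
python3 - <<'E'
from h import *
a=imaging.read_camera("top")
b=imaging.read_camera("side")
ca=cv2.resize(a[140:230,130:230],None,fx=4,fy=4,interpolation=cv2.INTER_CUBIC)
cb=cv2.resize(b[225:315,135:235],None,fx=4,fy=4,interpolation=cv2.INTER_CUBIC)
cv2.imwrite("pics/crop1.png",np.hstack([ca,cb])[:,:,::-1])
for c in("top","side"):
  for n in ("tray1","tray1_tab","tray1_mid","tray1_far","under1","bushing","panel_mid","panel","jar"):
    for r in imaging.silhouettes(c,n)[:3]: print(c,n,round(r['p'],2),np.round(r['uv'],1),r['mask'].sum())
print(proj("top",[[0.226,-0.636,0.231]]))
E
```

```text
top tray1 0.74 [347.  196.9] 1646
top tray1 0.67 [186.8 182.7] 1893
top tray1 0.26 [345.5 193.1] 142
top tray1_tab 0.82 [186.2 182.7] 1823
top tray1_tab 0.4 [346.  195.9] 1610
top tray1_mid 0.9 [183.  183.2] 1797
top tray1_far 0.68 [183.2 186.7] 1766
top tray1_far 0.63 [345.5 195.8] 1750
top under1 0.96 [368.4 289.1] 1845
top under1 0.9 [189.5 285.7] 1961
top under1 0.69 [446.8 268.7] 1662
top bushing 0.53 [345.5 192. ] 162
top bushing 0.16 [349.1 199.5] 1639
top panel_mid 0.97 [258.7 156.5] 3259
top panel 0.62 [185.3 186.1] 1786
top panel 0.57 [260.3 152.7] 3303
top panel 0.51 [347.9 195. ] 1663
top jar 0.64 [210.5 148.2] 410
side tray1 0.98 [188.9 263.5] 2095
side tray1 0.78 [311.6 165.6] 1052
side tray1_tab 0.57 [189.8 266.2] 2207
side tray1_mid 0.95 [189.2 261.7] 2163
side tray1_mid 0.44 [182.2 294.3] 363
side tray1_mid 0.38 [293.4 180. ] 209
side tray1_far 0.73 [192.6 262.3] 2052
side under1 0.71 [424.8 148.8] 455
side under1 0.59 [150.7 258.8] 231
side under1 0.58 [410. 203.] 580
side panel_mid 0.59 [310.7 165.6] 1044
side panel_mid 0.54 [352.5 147.3] 254
side panel 0.69 [356.3 149.4] 278
side panel 0.59 [219.3 206.4] 3052
side jar 0.86 [176.2 227.8] 639
[[510.85960903 307.79668089]]
```

View pics/crop1.png

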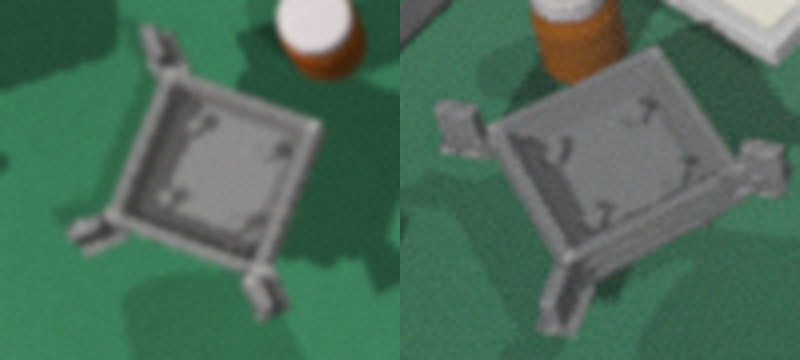

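The crop shows an empty tray (floor with four nub shadows) and three tabs. I'll fit the pose from the rim corners and check which diagonal tab stands higher.

```bash
python3 - <<'E'
from h import *
from scipy.optimize import least_squares
T=np.array([[172.5,158],[210,171.25],[196.25,208.75],[158,193.75]])
S=np.array([[158.75,257],[198.75,237],[219.5,268.75],[177.5,290.5]])
for s,t in zip(S,T):
    print(np.round(tri(s,t)[0],4),np.round(tri(s,t)[1],4))
def model(p): # first corner dir angle
    a=p[3]+np.array([0,-1,-2,-3])*np.pi/2
    r=0.061*np.sqrt(2)
    return np.c_[p[0]+r*np.cos(a),p[1]+r*np.sin(a),np.full(4,p[2])]
f=lambda p:np.r_[(proj("top",model(p))-T).ravel(),(proj("side",model(p))-S).ravel()]
r=least_squares(f,[0.5,0.2,0.064,0.8],x_scale=[.1,.1,.1,1])
print(r.x,np.round(r.fun.reshape(-1,2),1))
p=r.x; c=p[:2]; u=np.array([np.cos(p[3]),np.sin(p[3])]); v=np.array([-u[1],u[0]])
print("corners",model(p))
def tab(d,dz):
    n=np.array([-d[1],d[0]]); z=p[2]+dz
    return np.array([np.r_[c+d*(.102+i*.013)+n*j*.005,z+k] for i in(-1,1) for j in(-1,1) for k in(0,.032)])
a=imaging.read_camera("top");b=imaging.read_camera("side")
out=[]
for hyp in (1,-1):
  row=[]
  for n,im,x0,y0 in(("top",a,130,140),("side",b,130,225)):
    s=6; c2=cv2.resize(im[y0:y0+85,x0:x0+100],None,fx=s*0.65,fy=s*.65,interpolation=cv2.INTER_CUBIC); k=s*.65
    for d,dz in((u*hyp,0),(-u*hyp,-.014),(v,-.028)):
        q=((proj(n,tab(d,dz))-[x0,y0]+.5)*k).astype(int)
        cv2.polylines(c2,[cv2.convexHull(q.astype(np.int32))],True,(255,0,0) if dz==0 else (255,255,0))
    q=((proj(n,model(p))-[x0,y0]+.5)*k).astype(int); cv2.polylines(c2,[q.astype(np.int32)],True,(0,255,255))
    row.append(c2)
  out.append(np.hstack(row))
o=np.vstack(out)[:,:,::-1]; o=cv2.resize(o,None,fx=min(1,600/o.shape[0]),fy=min(1,600/o.shape[0])); cv2.imwrite("pics/hyp.png",o); print(o.shape)
E
```

```text
[0.6613 0.2492 0.0618] [0.0021 0.0021]
[0.6214 0.1393 0.0586] [0.0005 0.0005]
[0.5124 0.1814 0.0513] [0.0006 0.0006]
[0.5557 0.2921 0.0559] [0.0024 0.0024]
[0.58836709 0.21513406 0.055472   0.41140155] [[ 0.8 -0.9]
 [ 1.3 -0.2]
 [-0.1  0.7]
 [-0.2  1.3]
 [-2.1  0.3]
 [ 0.4 -0.4]
 [ 1.2 -0.5]
 [-1.   0.9]]
corners [[0.66743611 0.24963175 0.055472  ]
 [0.62286479 0.13606504 0.055472  ]
 [0.50929808 0.18063636 0.055472  ]
 [0.5538694  0.29420307 0.055472  ]]
(600, 705, 3)
```

View pics/hyp.png

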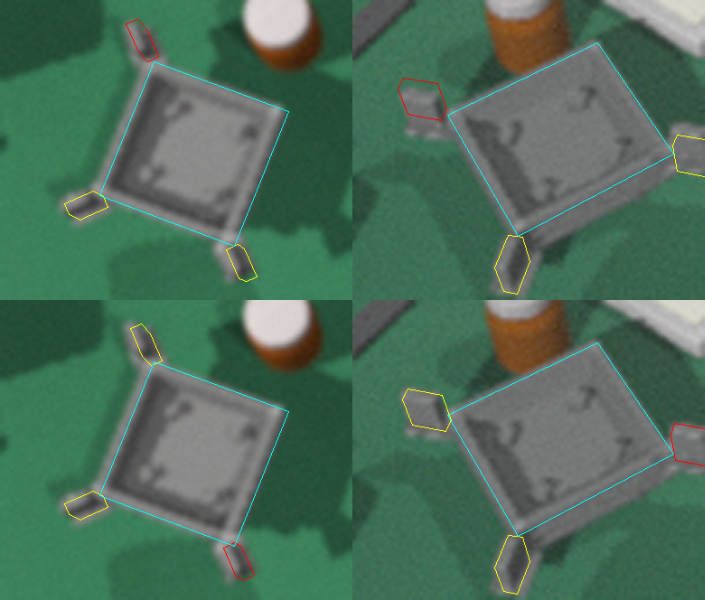

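The lower hypothesis fits: the left stack's top tab points toward the robot, at about (197,215) in top and (226,266) in side. Next I'll refine the pose and get the panel centre.

```bash
python3 - <<'E'
from h import *
from scipy.optimize import minimize
im={n:imaging.read_camera(n) for n in("top","side")}
roi={"top":(135,140,225,228),"side":(138,222,240,312)}
seg={}
for n in im:
    h=cv2.cvtColor(cv2.resize(im[n],None,fx=4,fy=4,interpolation=cv2.INTER_CUBIC),cv2.COLOR_RGB2HSV)
    m=(h[...,1]<60)
    x0,y0,x1,y1=[4*v for v in roi[n]]
    z=np.zeros_like(m); z[y0:y1,x0:x1]=m[y0:y1,x0:x1]
    k,l,st,_=cv2.connectedComponentsWithStats(z.astype(np.uint8))
    c=(190,268) if n=="side" else (184,182)
    seg[n]=(l==l[c[1]*4,c[0]*4])&z; print(n,seg[n].sum()/16)
def sil(n,p,sh):
    x,y,th,z0=p; u=np.array([np.cos(th),np.sin(th)]);v=np.array([-u[1],u[0]])
    c=np.array([x,y]); out=np.zeros(seg[n].shape,np.uint8)
    def draw(P): 
        q=(proj(n,P)+.5)*4; cv2.fillPoly(out,[np.round(cv2.convexHull(q.astype(np.float32))).astype(np.int32)],1)
    r=.061*2**.5
    B=[]
    for d in(u,-u,v,-v):
        for zz in(z0,z0-.028): B.append(np.r_[c+d*r,zz])
        B.append(np.r_[c+d*.060,0.0])
    draw(np.array(B))
    for d,dz in((-u,0),(u,-.014),(v,-.028)):
        nn=np.array([-d[1],d[0]])
        draw(np.array([np.r_[c+d*(.102+i*.013)+nn*j*.005,z0+dz+k] for i in(-1,1) for j in(-1,1) for k in(0,.032)]))
        # connection
        draw(np.array([np.r_[c+d*(.102+i*.013)+nn*j*.005,z0+dz-k] for i in(-1.5,1) for j in(-1,1) for k in(0,.004)]))
    return out>0
def cost(q,z0=None,sh=0):
    p=[q[0],q[1],q[2],q[3] if z0 is None else z0]
    return sum((sil(n,p,0)^seg[n]).sum() for n in seg)/16
for z0 in(.064,None):
    s=[[.588,.215,.411,.062],[.583,.215,.411,.062],[.588,.21,.411,.062],[.588,.215,.44,.062],[.588,.215,.411,.055]]
    if z0: s=[a[:3] for a in s[:4]]
    r=minimize(cost,s[0],args=(z0,),method="Nelder-Mead",options=dict(initial_simplex=s,xatol=1e-4))
    print(z0,r.x,r.fun)
    if z0: p=[*r.x,z0]
u=np.array([np.cos(p[2]),np.sin(p[2])]); tab=np.r_[np.array(p[:2])-u*.102,.080]
print("tab",tab)
rows=[]
for n in("top","side"):
    g=im[n].copy(); x0,y0,x1,y1=roi[n]
    g=cv2.resize(g,None,fx=4,fy=4); s_=sil(n,p,0).astype(np.uint8)
    ct,_=cv2.findContours(s_,cv2.RETR_EXTERNAL,cv2.CHAIN_APPROX_NONE); cv2.drawContours(g,ct,-1,(255,0,0),1)
    ct,_=cv2.findContours(seg[n].astype(np.uint8),cv2.RETR_EXTERNAL,cv2.CHAIN_APPROX_NONE); cv2.drawContours(g,ct,-1,(255,255,0),1)
    rows.append(g[4*y0:4*y0+352,4*x0:4*x0+380])
cv2.imwrite("pics/fit.png",np.hstack(rows)[:,:,::-1])
# panel
imaging.read_camera("top")
for n,nm in(("top","panel_mid"),("side","panel")):
    for d in imaging.silhouettes(n,nm)[:2]:
        ct=max(cv2.findContours(d['mask'].astype(np.uint8),0,2)[0],key=cv2.contourArea); b=cv2.minAreaRect(ct)
        print(n,d['p'],b,atz(n,b[0],.024))
E
```

```text
top 2132.5
side 2868.0
0.064 [0.58840912 0.21821972 0.42292355] 395.0
None [0.58774348 0.21804888 0.41981743 0.06381279] 396.1875
tab [0.49539604 0.17635605 0.08      ]
top 0.65 ((260.0, 155.0), (51.99999237060547, 63.99999237060547), 0.0) [ 0.67738899 -0.00831414  0.024     ]
side 0.81 ((218.92079162597656, 206.63046264648438), (70.61155700683594, 49.08922576904297), 31.263729095458984) [0.67063127 0.00306837 0.024     ]
```

View pics/fit.png

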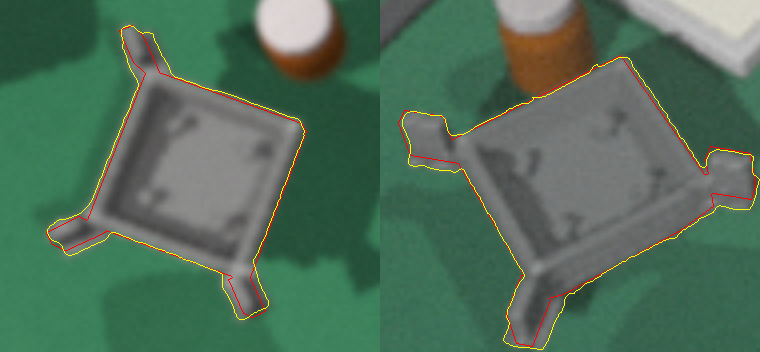

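```bash
cat >> h.py <<'E'
def plan(P,yawx=None):
    """shift in units to world TCP P; turn so tool x is along +/- world yaw"""
    s=ctrl.get_state(); A=R.from_quat(s['tcp_rot']).as_matrix()
    d=A.T@(np.array(P)-s['eef_pos'])/.025
    t=None
    if yawx is not None:
        v=A.T@np.array([np.cos(yawx),np.sin(yawx),0]); t=np.degrees(np.arctan2(v[1],v[0])); t=(t+90)%180-90; t/=5
    print("pos",np.round(s['eef_pos'],4),"tilt",np.round(A[:,2],3),"x",np.round(A[:,0],3),"q6",s['qpos'][5].round(2),"shift",np.round(d,2),"turn",t)
E
python3 - <<'E'
from h import *
plan([.4955,.1762,.231],.4229)
plan([.4955,.1762,.15],.4229)
E
```

```text
pos [ 0.2257 -0.6362  0.2313] tilt [-0. -0. -1.] x [ 0.942  0.334 -0.   ] q6 -0.15 shift [ 2.104e+01 -2.702e+01  1.000e-02] turn -0.9399469309249895
pos [ 0.2257 -0.6362  0.2313] tilt [-0. -0. -1.] x [ 0.942  0.334 -0.   ] q6 -0.15 shift [ 21.04 -27.02   3.25] turn -0.9399469309249895
```

```bash
python3 -m creep '[14.4,-11.3,0,-0.94, 14.4,-11.3,0,-0.94, 14.4,-11.3,0,-0.94, 14.4,-11.3,0,-0.94, 14.4,-11.3,0,-0.94, 14.4,-11.3,0,-0.94, 14.4,-11.3,0,-0.94, 14.4,-11.3,0,-0.94, 14.4,-11.3,0,-0.94, 14.4,-11.3,0,-0.94, 14.4,-11.3,0,-0.94, 14.4,-11.3,0,-0.94]' 0 20
python3 -c "
from h import *
plan([.4955,.1762,.15],.4229)"
```

```text
time: 2.45
eef_pos: [0.4732, -0.2439, 0.2317]
tcp_rot: [0.977, 0.213, 0.001, -0.001]
contact_force: [-1.1, -0.9, 0.7]
opening: 0.997
pos [ 0.4732 -0.2439  0.2317] tilt [ 0.002  0.002 -1.   ] x [0.909 0.417 0.003] q6 0.47 shift [  7.81 -14.9    3.3 ] turn 0.07891735057440599
```

```bash
python3 -m creep '[7.8,-14.9,0,0, 7.8,-14.9,0,0, 7.8,-14.9,0,0, 7.8,-14.9,0,0, 7.8,-14.9,0,0, 7.8,-14.9,0,0, 7.8,-14.9,0,0, 7.8,-14.9,0,0, 7.8,-14.9,0,0, 7.8,-14.9,0,0, 7.8,-14.9,0,0, 7.8,-14.9,3.2,0, 7.8,-14.9,3.2,0, 7.8,-14.9,3.2,0, 7.8,-14.9,3.2,0]' 0 20
python3 - <<'E'
from h import *
plan([.4955,.1762,.063],.4229)
a=imaging.read_camera("top");b=imaging.read_camera("side")
cv2.imwrite("pics/pre.png",np.hstack([cv2.resize(a[130:260,130:260],(400,400)),cv2.resize(b[190:320,130:260],(400,400))])[:,:,::-1])
E
```

```text
time: 3.7
eef_pos: [0.4939, 0.1694, 0.1494]
tcp_rot: [0.978, 0.21, -0.003, -0.0]
contact_force: [0.3, 0.6, 0.8]
opening: 1.003
pos [0.4939 0.1694 0.1494] tilt [-0.006 -0.001 -1.   ] x [ 0.912  0.41  -0.006] q6 1.28 shift [ 0.19 -0.22  3.45] turn -0.005532133831434294
```

View pics/pre.png

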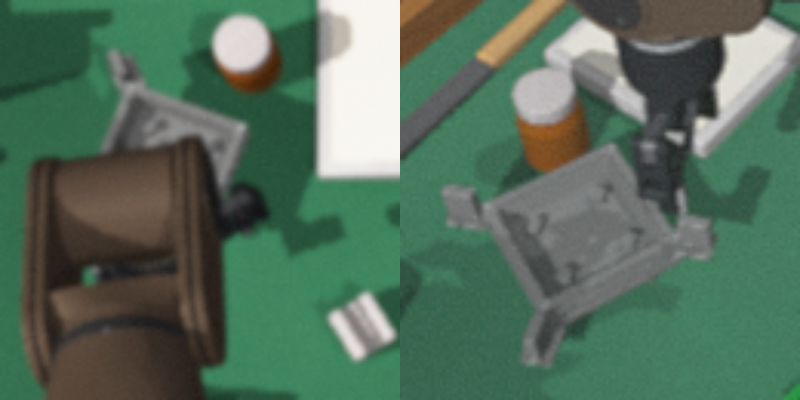

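```bash
python3 -c "
from h import *
plan([.4955,.1762,.064],.4229)"
```

```text
pos [0.497  0.1697 0.1536] tilt [ 0.003  0.    -1.   ] x [0.912 0.41  0.003] q6 1.28 shift [ 0.04 -0.26  3.58] turn -0.01018247432308499
```

```bash
python3 -m creep '[0.1,-0.24,0,0, 0.1,-0.24,0.5,0, 0.1,-0.24,1.2,0, 0.1,-0.24,1.9,0, 0.1,-0.24,2.5,0, 0.1,-0.24,3,0, 0.1,-0.24,3.3,0, 0.1,-0.24,3.5,0, 0.1,-0.24,3.5,0, 0.1,-0.24,3.5,0]' 0 20
python3 - <<'E'
from h import *
plan([.4955,.1762,.064],.4229)
b=imaging.read_camera("side")
cv2.imwrite("pics/down.png",cv2.resize(b[200:300,150:270],(720,600),interpolation=cv2.INTER_CUBIC)[:,:,::-1])
E
```

```text
time: 4.63
eef_pos: [0.4958, 0.1767, 0.0643]
tcp_rot: [0.978, 0.21, 0.0, 0.0]
contact_force: [0.2, -0.1, -0.1]
opening: 0.999
pos [0.4958 0.1767 0.0643] tilt [ 0.001  0.    -1.   ] x [0.912 0.41  0.001] q6 1.3 shift [-0.02  0.01  0.01] turn -0.0013760759946563894
```

View pics/down.png

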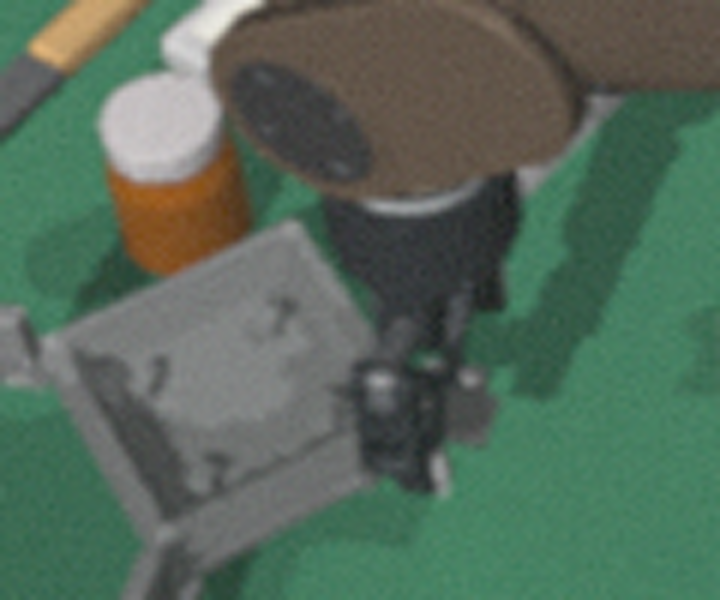

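The fingers straddle the tab, which shows at (470,410) in the crop. Closing with a light grip.

```bash
python3 -m creep '[0,0,0,0, 0,0,0,0, 0,0,0,0, 0,0,0,0, 0,0,0,0, 0,0,0,0, 0,0,0,0, 0,0,0,0, 0,0,0,0, 0,0,0,0]' 255 25
```

```text
time: 5.52
eef_pos: [0.4956, 0.1768, 0.0643]
tcp_rot: [0.978, 0.21, 0.0, -0.0]
contact_force: [-2.1, 0.6, 4.4]
opening: 0.111
```

```bash
python3 -m creep '[0.02,0,-0.06,0, 0.04,0,-0.13,0, 0.07,0,-0.2,0, 0.1,0,-0.27,0, 0.12,0,-0.34,0, 0.14,0,-0.38,0, 0.14,0,-0.38,0, 0.14,0,-0.38,0]' 255 25
python3 - <<'E'
from h import *
plan([.4955,.1762,.064],.4229)
b=imaging.read_camera("side")
cv2.imwrite("pics/tip1.png",cv2.resize(b[200:300,150:270],(720,600),interpolation=cv2.INTER_CUBIC)[:,:,::-1])
E
```

```text
time: 6.18
eef_pos: [0.4977, 0.1778, 0.0729]
tcp_rot: [0.978, 0.21, -0.001, 0.0]
contact_force: [0.3, -0.2, -6.0]
opening: 0.112
pos [0.4977 0.1778 0.0729] tilt [-0.002 -0.001 -1.   ] x [ 0.912  0.411 -0.002] q6 1.3 shift [-0.1   0.02  0.36] turn 0.0015280501623578858
```

View pics/tip1.png

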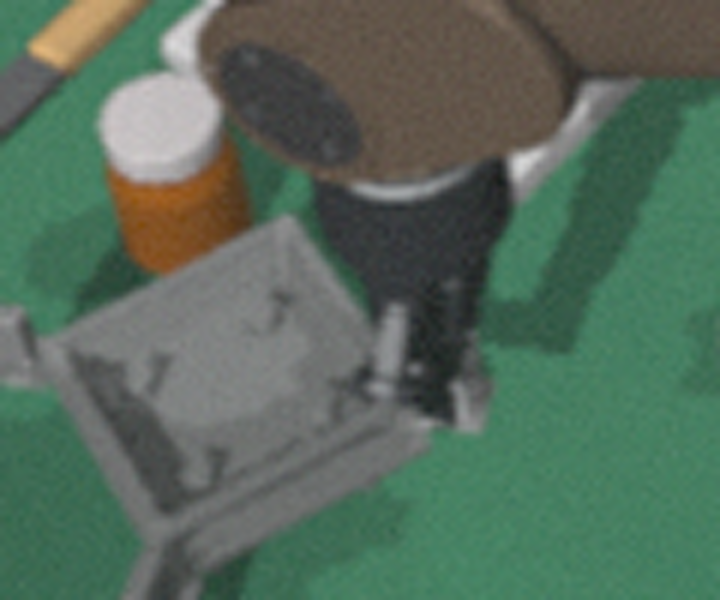

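It's tipping: the tab corner is up and the far corner at (55,345) is unmoved. Continuing along the arc.

```bash
python3 -m creep '[0.03,0,-0.08,0, 0.06,0,-0.16,0, 0.1,0,-0.24,0, 0.13,0,-0.32,0, 0.17,0,-0.4,0, 0.21,0,-0.48,0, 0.25,0,-0.56,0, 0.29,0,-0.63,0, 0.32,0,-0.7,0, 0.32,0,-0.7,0, 0.32,0,-0.7,0]' 255 25
python3 - <<'E'
from h import *
plan([.4955,.1762,.064],.4229)
b=imaging.read_camera("side")
cv2.imwrite("pics/tip2.png",cv2.resize(b[200:300,150:270],(720,600),interpolation=cv2.INTER_CUBIC)[:,:,::-1])
E
```

```text
time: 7.15
eef_pos: [0.5045, 0.1809, 0.0909]
tcp_rot: [0.978, 0.21, -0.002, 0.0]
contact_force: [-5.9, -3.8, -1.7]
opening: 0.111
pos [0.5045 0.1809 0.0909] tilt [-0.004 -0.001 -1.   ] x [ 0.912  0.411 -0.004] q6 1.3 shift [-0.4   0.02  1.08] turn 0.0031904331629419858
```

View pics/tip2.png

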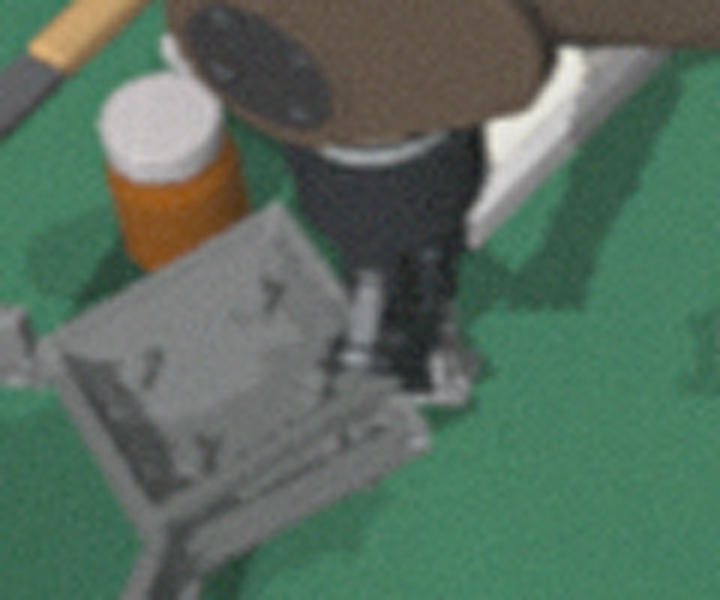

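The tray is tipped about 0.17 rad with its far corner still seated. I'll ease the slight forward push, clamp harder and lift slowly.

```bash
python3 -m creep '[-0.05,0,0,0, -0.05,0,0,0, -0.05,0,0,0, -0.05,0,-0.1,0, -0.05,0,-0.2,0, -0.05,0,-0.35,0, -0.05,0,-0.5,0, -0.05,0,-0.7,0, -0.05,0,-0.9,0, -0.05,0,-1.1,0, -0.05,0,-1.3,0, -0.05,0,-1.3,0]' 255 110
python3 - <<'E'
from h import *
plan([.4955,.1762,.064],.4229)
b=imaging.read_camera("side")
cv2.imwrite("pics/lift1.png",cv2.resize(b[180:300,130:274],(720,600),interpolation=cv2.INTER_CUBIC)[:,:,::-1])
E
```

```text
time: 8.2
eef_pos: [0.5077, 0.1815, 0.1266]
tcp_rot: [0.978, 0.21, 0.004, -0.0]
contact_force: [0.1, 0.5, -1.3]
opening: 0.096
pos [0.5077 0.1815 0.1266] tilt [ 0.009  0.002 -1.   ] x [0.912 0.41  0.009] q6 1.3 shift [-0.55 -0.01  2.5 ] turn -0.002967030100259649
```

View pics/lift1.png

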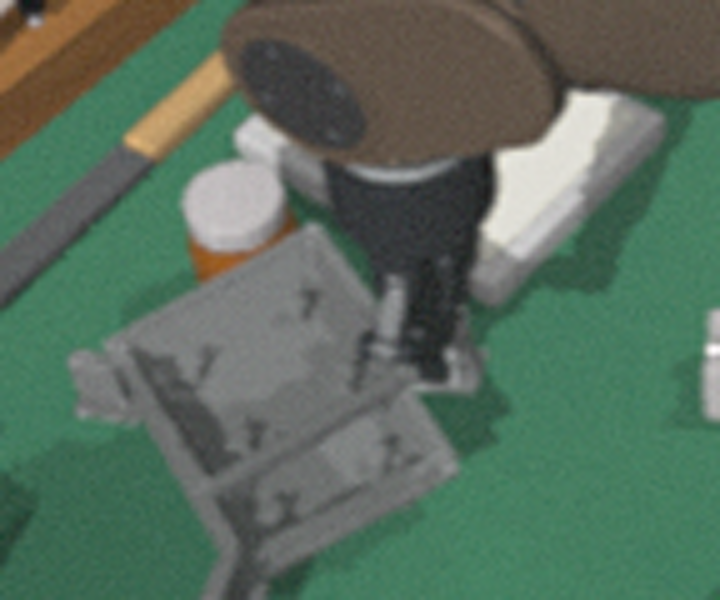

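The tray is free: the one below stays and about 1.3 N hangs on the wrist. I'll raise it further, then look at the tilt.

```bash
python3 -m creep '[0,0,-0.8,0, 0,0,-1.8,0, 0,0,-2.8,0, 0,0,-3.6,0, 0,0,-4,0, 0,0,-4,0, 0,0,-4,0, 0,0,-4,0]' 255 110
python3 - <<'E'
from h import *
plan([.4955,.1762,.21],.4229)
for n in("side","top"):
  b=imaging.read_camera(n); cv2.imwrite(f"pics/up_{n}.png",cv2.resize(b[90:330,100:420],(800,600),interpolation=cv2.INTER_CUBIC)[:,:,::-1])
E
```

```text
time: 8.92
eef_pos: [0.5038, 0.1807, 0.2215]
tcp_rot: [0.978, 0.21, -0.001, -0.0]
contact_force: [0.4, 0.2, -1.4]
opening: 0.098
pos [0.5038 0.1807 0.2215] tilt [-0.003 -0.    -1.   ] x [ 0.912  0.41  -0.003] q6 1.3 shift [-0.38  0.03  0.46] turn -0.0016339550125564982
```

View pics/up_side.png

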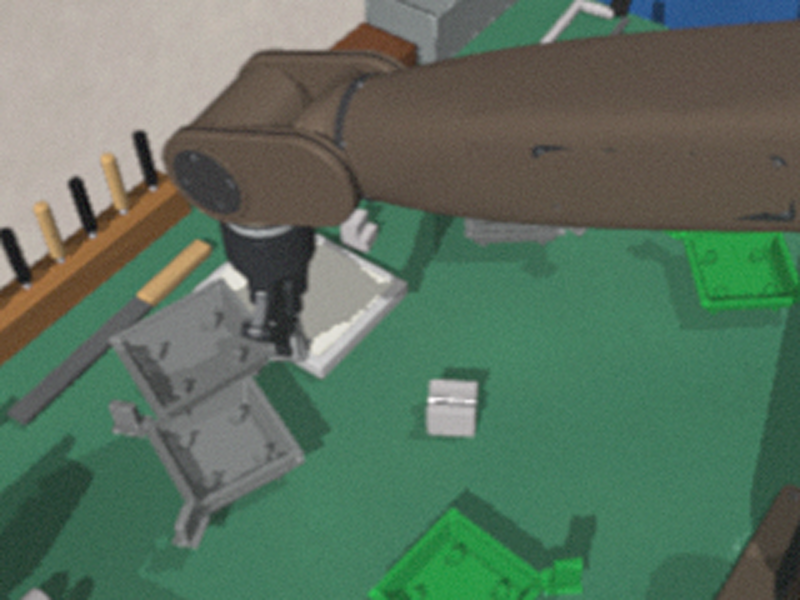

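View pics/up_top.png

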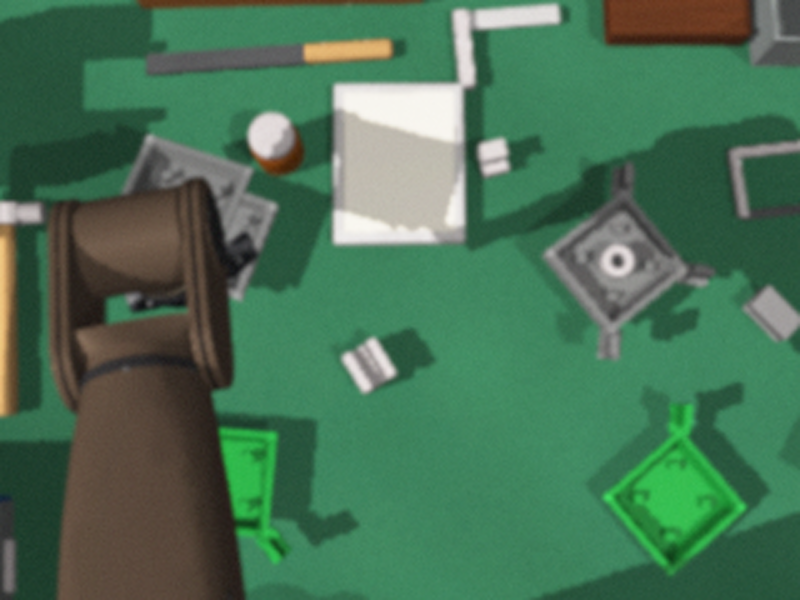

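```bash
cat >> h.py <<'E'
def rim(tcp,yaw,th,dx=0,dz=0):
    # tray frame points rel tab centre; th>0 = tab end up
    r=.061*2**.5
    L=np.array([[.102+r,0,-.016],[.102,r,-.016],[.102,-r,-.016],[.102-r,0,-.016]])  # far,left,right,near
    u=np.array([np.cos(yaw),np.sin(yaw),0]);v=np.array([-u[1],u[0],0]);z=np.array([0,0,1.])
    X=np.cos(th)*u-np.sin(th)*z; Z=np.sin(th)*u+np.cos(th)*z
    return np.array(tcp)+[0,0,.016+dz]+u*dx+L[:,:1]*X+L[:,1:2]*v+L[:,2:]*Z
E
python3 - <<'E'
from h import *
from scipy.optimize import least_squares
ob=np.array([[115,342],[165,415],[222,283]])/2.5+[100,90]
tcp=ctrl.get_state()['eef_pos']
for th in(0,.1,.2,.25): print(th,np.round(proj("side",rim(tcp,.423,th)),1).tolist())
print(ob)
f=lambda p:(proj("side",rim(tcp,p[1],p[0],p[2]))[:3]-ob).ravel()
r=least_squares(f,[.15,.423,0],x_scale=[.1,.1,.003]);print(r.x,r.fun)
print(ctrl.get_state()['wrist_torque'])
E
```

```text
0 [[136.7, 216.5], [158.4, 251.9], [184.7, 194.9], [208.5, 227.3]]
0.1 [[139.6, 221.9], [160.3, 254.8], [186.2, 197.9], [209.3, 227.9]]
0.2 [[143.2, 227.1], [162.5, 257.7], [188.0, 200.8], [210.1, 228.3]]
0.25 [[145.2, 229.6], [163.8, 259.0], [189.1, 202.2], [210.6, 228.6]]
[[146.  226.8]
 [166.  256. ]
 [188.8 203.2]]
[ 0.18767222  0.42984095 -0.00683402] [-0.71375563  0.43281984 -0.6394472   2.04597427  1.33547169 -2.2232881 ]
[-0.01152958  0.10485669  0.03473195]
```

The tilt is about 0.19 rad, tab end up, turned within the grip as expected. Since the tool can't tilt, I'll level the tray against the bare work surface with a light grip. The gap between the V-block (365,362) and the right stack (610,260) in the crop looks free, so I'll check its size.

```bash
python3 - <<'E'
from h import *
g=lambda x,y,z=0:np.round(atz("top",(100+x/2.5,90+y/2.5),z),3)[:2]
print("vblock R",g(398,380),"panel BL BR",g(333,243),g(466,243),"gauge",g(500,170),"stack2 left corner",g(545,252,.06),"stack2 tab",g(608,358,.09),"green",g(603,497,.04),"c",g(470,325), "block",g(745,310))
E
```

```text
vblock R [ 0.413 -0.001] panel BL BR [0.583 0.076] [ 0.58  -0.088] gauge [ 0.672 -0.133] stack2 left corner [ 0.558 -0.178] stack2 tab [ 0.43  -0.241] green [ 0.27 -0.24] c [ 0.478 -0.091] block [ 0.491 -0.434]
```

```bash
python3 -c "
from h import *
plan([.430,-.155,.225],.785)"
```

```text
pos [0.5037 0.1807 0.2212] tilt [-0.004 -0.    -1.   ] x [ 0.912  0.41  -0.003] q6 1.3 shift [-8.2  11.04 -0.14] turn -4.150894693614049
```

```bash
python3 -m creep '[-0.4,0.5,0,-0.3, -1.1,1.5,0,-0.8, -2,2.7,0,-1.3, -2.9,3.9,0,-1.9, -3.8,5.1,0,-2.4, -4.7,6.3,0,-2.9, -5.6,7.5,0,-3.4, -6.5,8.7,0,-3.9, -7.3,9.8,0,-4.15, -7.9,10.6,0,-4.15, -8.2,11.05,0,-4.15, -8.2,11.05,0,-4.15, -8.2,11.05,0,-4.15, -8.2,11.05,0,-4.15]' 255 110
python3 - <<'E'
from h import *
plan([.43,-.155,.07],.785)
for n in("side","top"):
  b=imaging.read_camera(n); cv2.imwrite(f"pics/free_{n}.png",cv2.resize(b[90:330,140:460],(800,600),interpolation=cv2.INTER_CUBIC)[:,:,::-1])
E
```

```text
time: 10.18
eef_pos: [0.4308, -0.1545, 0.2225]
tcp_rot: [0.924, 0.383, -0.0, -0.001]
contact_force: [-0.5, -0.9, -1.2]
opening: 0.097
pos [ 0.4308 -0.1545  0.2225] tilt [-0.001  0.001 -1.   ] x [0.707 0.707 0.   ] q6 0.22 shift [-0.04 -0.    6.1 ] turn 0.0024219094063511193
```

View pics/free_side.png

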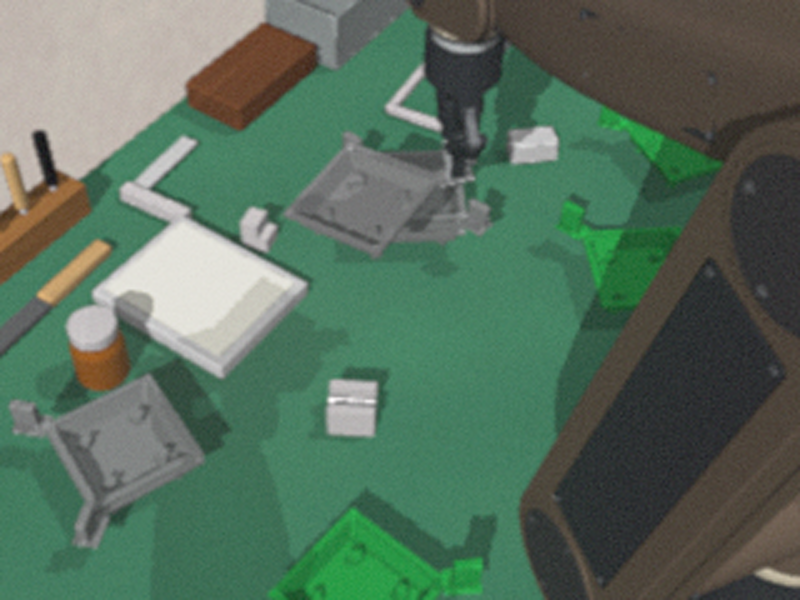

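View pics/free_top.png

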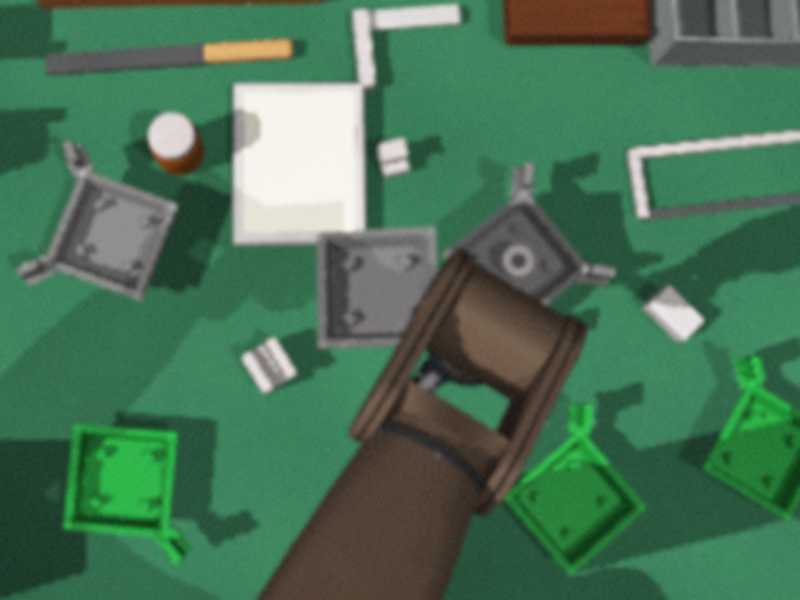

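The spot is clear, and on the left stack two trays remain undisturbed. Lowering to just above the surface.

```bash
python3 -m creep '[0,0,0.8,0, 0,0,1.8,0, 0,0,2.9,0, 0,0,4,0, 0,0,4.9,0, 0,0,5.5,0, 0,0,5.8,0, 0,0,5.8,0, 0,0,5.8,0, 0,0,5.8,0]' 255 110
python3 - <<'E'
from h import *
plan([.43,-.155,.065],.785)
b=imaging.read_camera("side"); cv2.imwrite(f"pics/low.png",cv2.resize(b[130:230,240:360],(720,600),interpolation=cv2.INTER_CUBIC)[:,:,::-1])
E
```

```text
time: 11.12
eef_pos: [0.4322, -0.1555, 0.0797]
tcp_rot: [0.924, 0.383, 0.001, 0.001]
contact_force: [-0.2, 0.2, -0.5]
opening: 0.098
pos [ 0.4322 -0.1555  0.0797] tilt [ 0.002 -0.001 -1.   ] x [0.707 0.707 0.001] q6 0.22 shift [-0.05 -0.08  0.59] turn 0.007557040250978276
```

View pics/low.png

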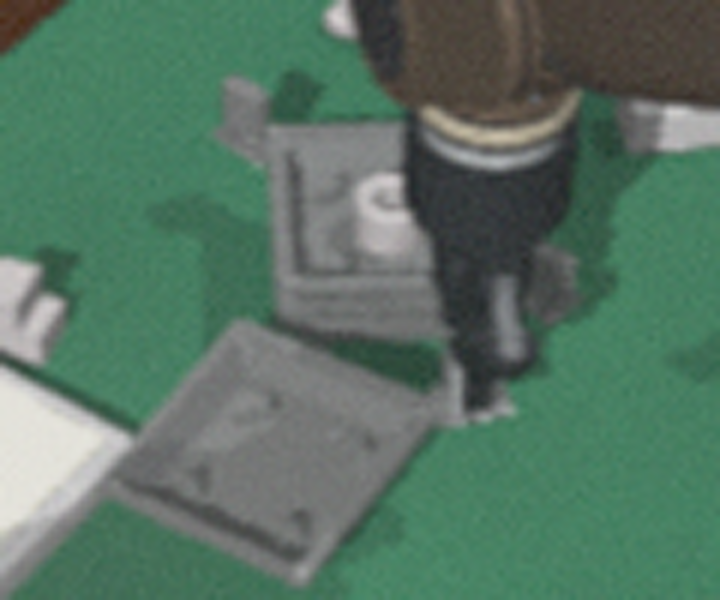

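```bash
python3 -m creep '[-0.28,-0.28,0,0, -0.28,-0.28,0.1,0, -0.28,-0.28,0.2,0, -0.28,-0.28,0.3,0, -0.28,-0.28,0.4,0, -0.28,-0.28,0.4,0, -0.28,-0.28,0.4,0]' 255 110
python3 -c "
from h import *
plan([.43,-.155,.065],.785)"
```

```text
time: 11.75
eef_pos: [0.421, -0.1551, 0.068]
tcp_rot: [0.924, 0.382, -0.0, -0.0]
contact_force: [-0.0, 0.8, -0.2]
opening: 0.1
pos [ 0.421  -0.1551  0.068 ] tilt [-0.001  0.    -1.   ] x [ 0.707  0.707 -0.   ] q6 0.21 shift [0.26 0.25 0.12] turn -0.000907621150867044
```

Now a light grip and the reverse arc down.

```bash
python3 -m creep '[0,0,0,0, 0,0,0.08,0, 0,0,0.16,0, -0.06,0,0.26,0, -0.1,0,0.36,0, -0.15,0,0.46,0, -0.19,0,0.56,0, -0.23,0,0.66,0, -0.27,0,0.76,0, -0.3,0,0.86,0, -0.34,0,0.94,0, -0.34,0,0.94,0]' 255 20
python3 - <<'E'
from h import *
plan([.43,-.155,.036],.785)
b=imaging.read_camera("side"); cv2.imwrite(f"pics/low2.png",cv2.resize(b[130:230,240:360],(720,600),interpolation=cv2.INTER_CUBIC)[:,:,::-1])
E
```

```text
time: 12.75
eef_pos: [0.4163, -0.1621, 0.0461]
tcp_rot: [0.924, 0.382, 0.001, 0.001]
contact_force: [-3.6, -0.7, 8.1]
opening: 0.101
pos [ 0.4163 -0.1621  0.0461] tilt [ 0.003 -0.    -1.   ] x [0.708 0.706 0.002] q6 0.19 shift [0.59 0.19 0.4 ] turn -0.009820334616006222
```

View pics/low2.png

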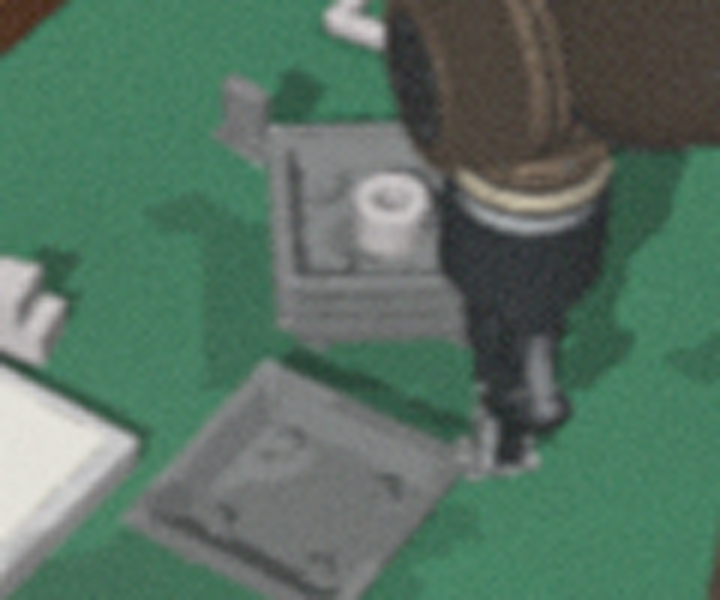

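```bash
python3 -m creep '[-0.03,0,0.08,0, -0.06,0,0.16,0, -0.1,0,0.24,0, -0.13,0,0.32,0, -0.13,0,0.38,0, -0.13,0,0.38,0, -0.13,0,0.38,0]' 255 20
python3 - <<'E'
from h import *
plan([.43,-.155,.036],.785)
b=imaging.read_camera("side"); cv2.imwrite(f"pics/low3.png",cv2.resize(b[130:230,240:360],(720,600),interpolation=cv2.INTER_CUBIC)[:,:,::-1])
E
```

```text
time: 13.38
eef_pos: [0.4138, -0.1647, 0.0373]
tcp_rot: [0.924, 0.383, 0.0, 0.001]
contact_force: [-3.8, -1.1, 11.6]
opening: 0.101
pos [ 0.4138 -0.1647  0.0373] tilt [ 0.001 -0.001 -1.   ] x [ 0.707  0.707 -0.   ] q6 0.18 shift [0.73 0.19 0.05] turn 0.003544543541286771
```

View pics/low3.png

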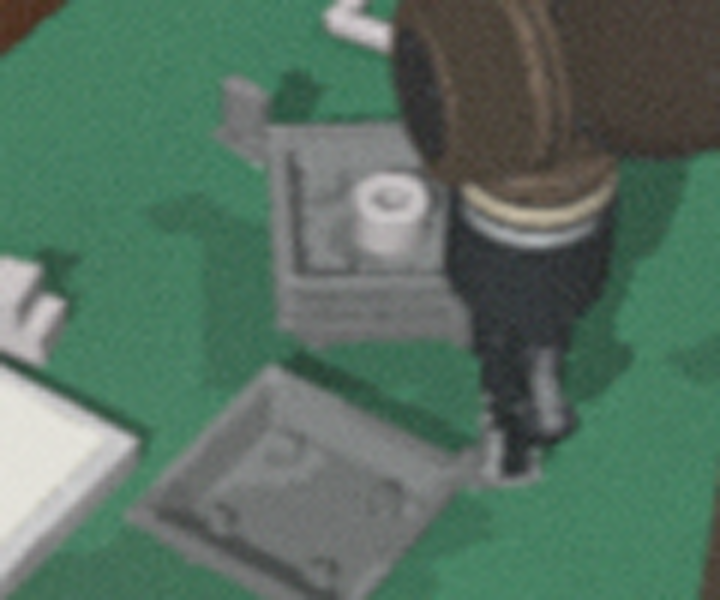

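```bash
python3 -m creep '[0,0,0.04,0, 0,0,0.08,0, 0,0,0.12,0, 0,0,0.12,0]' 255 20
python3 - <<'E'
from h import *
from scipy.optimize import least_squares
plan([.43,-.155,.036],.785)
s=ctrl.get_state(); print(s['contact_force'],s['wrist_torque'])
b=imaging.read_camera("side"); cv2.imwrite(f"pics/low4.png",cv2.resize(b[150:240,245:353],(720,600),interpolation=cv2.INTER_CUBIC)[:,:,::-1])
E
```

```text
time: 13.77
eef_pos: [0.4141, -0.1654, 0.0367]
tcp_rot: [0.924, 0.383, -0.001, 0.0]
contact_force: [-11.7, 0.7, 27.6]
opening: 0.098
pos [ 0.4141 -0.1654  0.0367] tilt [-0.001 -0.001 -1.   ] x [ 0.706  0.708 -0.002] q6 0.18 shift [0.74 0.15 0.03] turn 0.0215330906801114
[-11.71798714   0.74503803  27.64453356] [1.07987092 1.50198661 0.32948124]
```

View pics/low4.png

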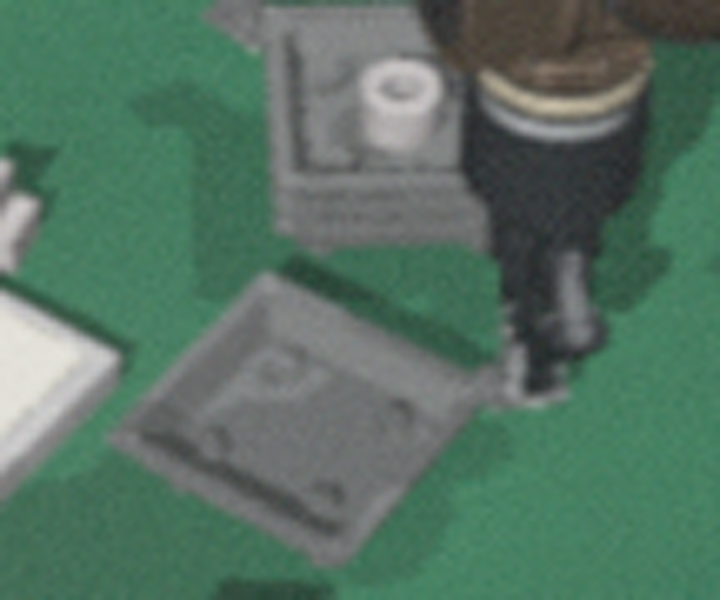

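The force jumped to 28 N, so the near feet have landed and the tray is flat. Easing off, clamping firmly and lifting.

```bash
python3 -m creep '[0,0,-0.07,0, 0,0,-0.07,0, 0,0,-0.07,0, 0,0,-0.07,0]' 255 110
python3 -m creep '[0,0,-0.2,0, 0,0,-0.6,0, 0,0,-1.3,0, 0,0,-2.3,0, 0,0,-3.4,0, 0,0,-4.6,0, 0,0,-5.7,0, 0,0,-6.6,0, 0,0,-7.1,0, 0,0,-7.2,0, 0,0,-7.2,0, 0,0,-7.2,0]' 255 110
python3 - <<'E'
from h import *
plan([.674-.072,-.004-.072,.21],.785)
b=imaging.read_camera("side"); cv2.imwrite(f"pics/lev.png",cv2.resize(b[90:250,200:400],(750,600),interpolation=cv2.INTER_CUBIC)[:,:,::-1])
E
```

```text
time: 14.15
eef_pos: [0.4142, -0.1651, 0.037]
tcp_rot: [0.924, 0.383, 0.0, 0.001]
contact_force: [-5.3, 0.7, 15.9]
opening: 0.099
time: 15.15
eef_pos: [0.4121, -0.1631, 0.2128]
tcp_rot: [0.924, 0.383, -0.001, -0.001]
contact_force: [0.1, 1.1, -1.7]
opening: 0.101
pos [ 0.4121 -0.1631  0.2128] tilt [-0.002  0.001 -1.   ] x [ 0.707  0.707 -0.   ] q6 0.18 shift [7.83 2.9  0.1 ] turn 0.00014847880483443988
```

View pics/lev.png

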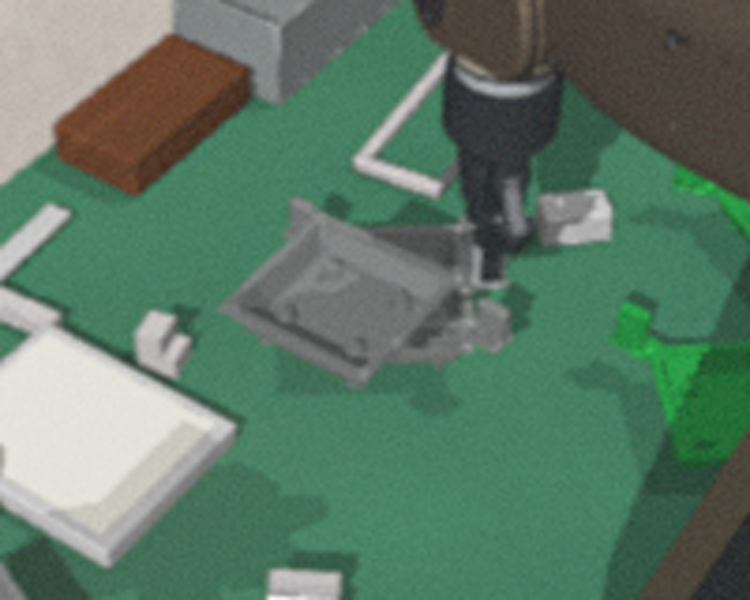

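```bash
python3 -m creep '[0.5,0.2,0,0, 1.3,0.5,0,0, 2.3,0.85,0,0, 3.4,1.25,0,0, 4.5,1.65,0,0, 5.6,2.05,0,0, 6.6,2.45,0,0, 7.3,2.7,0,0, 7.7,2.85,0,0, 7.85,2.9,0,0, 7.85,2.9,0,0, 7.85,2.9,0,0, 7.85,2.9,0,0]' 255 110
python3 - <<'E'
from h import *
plan([.674-.072,-.004-.072,.21],.785)
for n in("side","top"):
  b=imaging.read_camera(n); cv2.imwrite(f"pics/fin_{n}.png",cv2.resize(b[90:330,140:460],(800,600),interpolation=cv2.INTER_CUBIC)[:,:,::-1])
E
```

```text
time: 16.28
eef_pos: [0.602, -0.0765, 0.2138]
tcp_rot: [0.924, 0.382, -0.0, -0.0]
contact_force: [-0.3, -0.1, -1.3]
opening: 0.095
pos [ 0.602  -0.0765  0.2138] tilt [-0.001  0.    -1.   ] x [ 0.708  0.706 -0.001] q6 0.49 shift [ 0.02 -0.01  0.15] turn -0.008648533489210308
```

View pics/fin_side.png

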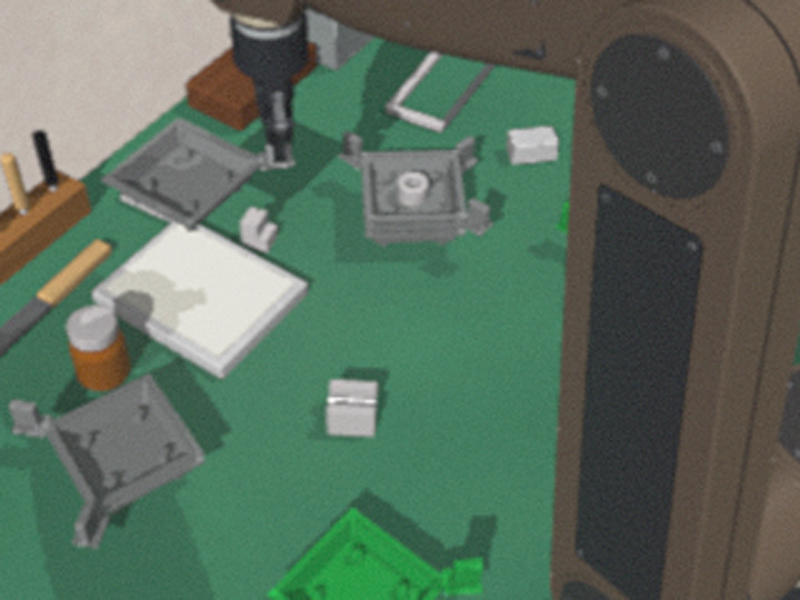

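View pics/fin_top.png

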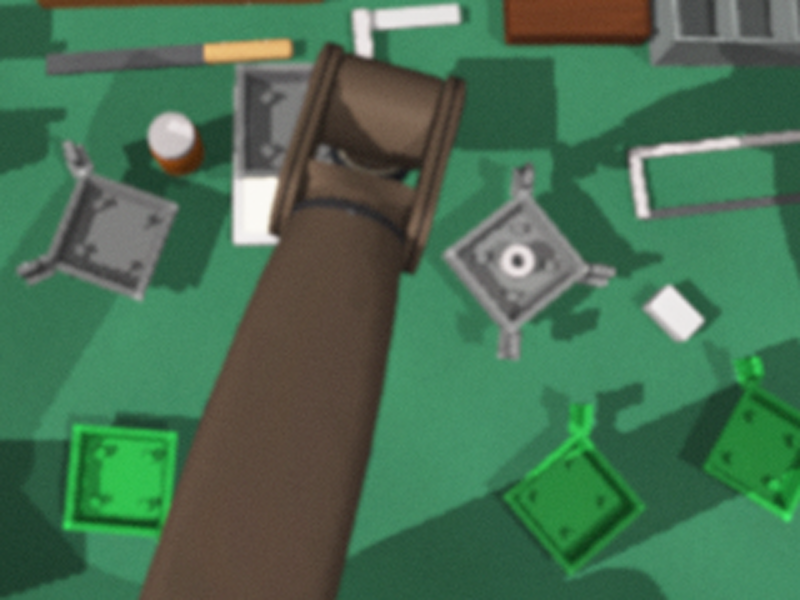

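```bash
python3 - <<'E'
from h import *
from scipy.optimize import least_squares
ob=np.array([[103,180],[192,225],[180,120],[263,160]])/2.5+[140,90]
s=ctrl.get_state();tcp=s['eef_pos'];print(tcp)
for th in(-.1,0,.1): print(th,np.round(proj("side",rim(tcp,.785,th)),1).tolist())
print(ob.tolist())
f=lambda p:(proj("side",rim(tcp,p[1],p[0],p[2]))-ob).ravel()
r=least_squares(f,[0,.785,0],x_scale=[.1,.1,.003]);print(r.x,r.fun.round(1))
print("centre",rim(tcp,r.x[1],r.x[0],r.x[2])[1:3].mean(0))
for c in [(233,85),(363,85),(365,243),(233,243)]: print(atz("top",(140+c[0]/2.5,90+c[1]/2.5),.024).round(3))
E
```

```text
[ 0.60220629 -0.07661147  0.2141881 ]
-0.1 [[177.6, 155.0], [213.7, 176.4], [209.0, 133.0], [243.9, 152.4]]
0 [[179.1, 160.3], [214.6, 179.2], [209.9, 135.9], [244.5, 152.8]]
0.1 [[181.3, 165.5], [215.8, 182.0], [211.1, 138.6], [245.2, 153.2]]
[[181.2, 162.0], [216.8, 180.0], [212.0, 138.0], [245.2, 154.0]]
[ 0.04597722  0.78416359 -0.00313339] [ 0.   0.5 -0.5  0.3 -0.5 -1.   0.8 -1.2]
centre [ 0.67160486 -0.00738405  0.20951699]
[0.777 0.073 0.024]
[ 0.775 -0.088  0.024]
[ 0.576 -0.086  0.024]
[0.579 0.074 0.024]
```

```bash
python3 -c "
from h import *
s=ctrl.get_state();print(s['time'],s['dq'].round(3),s['opening']);print(ctrl.sign_off())"
```

```text
16.3833 [ 0.003 -0.002 -0.006  0.001 -0.002  0.001] 0.09998639276219794
the job is handed in; nothing more can be done
None
```

I peeled the empty top tray off the left (+y) stack and handed the job in at 16.4 s, with the tray still held over the light panel. The sign-off gives no verdict.

- **Peeling:** I gripped the tab lightly and tipped it up about 0.17 rad while the far corner stayed in the stack. Then I clamped harder and lifted. Only the top tray came away.
- **Levelling on the surface (extra step):** The moves can't tilt the tool, so the tray stayed tipped about 0.19 rad in the fingers. I levelled it by lowering it, still gripped, onto a bare patch of the work surface. The downward push peaked at about 28 N. Then I clamped it and carried it to the panel.
- **Last checks:**
  - **Position:** the tray centre came out at about (0.672, -0.007), against a panel centre of about (0.677, -0.007). Its feet are about 15 cm above the panel.
  - **Surroundings:** in the last pictures both stacks and the bystanders that show look where they were. I compared these by eye, and the arm hides part of the scene.
- **Doubtful readings:** the final tilt fit gave 0.05 rad rather than zero, which is about the accuracy of the fit. The two cameras also put the panel centre about 1 cm apart, and I aimed between them.

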